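# Raise the bail and hang the dowel pail

### The arm

A 6-joint arm with a two-finger parallel gripper is mounted at the origin on the work surface. World frame = base frame: x ahead of the robot, y to its left, z up, the work surface at z = 0. Lengths are in mm, angles in rad, forces in N, time in s.
With the tool pointing down it reaches from about 350 to 775 mm from the base axis. Payload 7.3 kg.
Tool frame: the origin (TCP) lies at the very end of the fingers, on their centre line; the grasp point (between the pads) lies 19 mm behind it (bot.grip_point_offset is the distance from the TCP to the grasp point, in mm); z points along the fingers, y is the line along which they close (so a half turn about z gives the same grasp; the last joint's range is limited). The gripper opens to 92 mm and grips with 3 to 60 N. Pads are 19 mm wide; open, the fingers measure 130 mm over their backs; the gripper's body (75 mm by 190 mm) begins 47 mm behind the grasp point.
Start: joints at [-1.285, 0.342, 1.524, -0, 1.275, -0.146], TCP at [219.74, -476.825, 194.941] pointing down, gripper open.
Joint ranges: [-2.53, 2.53], [-0.77, 2.02], [0.04, 2.7], [-1, 4.14], [0.28, 2.66], [-3.11, 3.11]. Speed limits (rad/s): [2.57, 2.57, 3.14, 3.14, 3.14, 3.14].

### API

Orientations are given as [roll, pitch, yaw] about the fixed x, y, z axes, in that order (R = Rz(yaw) Ry(pitch) Rx(roll)).
In Python, from plant import bot gives the robot as it stands. The module is installed in compiled form; this text tells all that it offers.
- The arm moves only by the shell command python3 -m jog 'ROWS' [OPENING]. ROWS is JSON, a list of rows, each a list of 6 numbers: the shift along the tool's x, y, z in mm, then the turn, a rotation vector about the tool's x, y, z in rad. In form: [[dx, dy, dz, rx, ry, rz], ...]. A call has 1 to 12 rows; each row shifts and turns the commanded pose from where the row before left it, along the tool's axes as they then stand; what a row does not reach is not made up. A row lasts 1/10 s, in which the tool goes at most 50 mm and 8.59 degrees, less where a joint would pass 70% of its speed; a pose out of reach is approached as far as the arm can. A call with a gripper value outside its range is refused whole. OPENING is the opening in per cent of the stroke, from 0 (shut) to 100 (fully open), set as the call begins (- or left out, the last holds). The fingers move at their own pace and stop on an object; the grip force is fixed at half the most. Time passes only in rows, so rows that do not move let the fingers close. It gives the time, the measured TCP pose, the force, the opening and the grip force at its end, in the units of the state.
- bot.get_obs(): the state, without advancing time (a new reading comes with each control period).
- bot.capture(name): name is "scene" or "top" or "wrist"; returns the picture (480x640x3 uint8, red, green, blue); there is no depth.
- bot.camera_model(name): a dict with "fx", "fy", "cx", "cy" (pixels), "dist_coeffs" ([k1, k2, p1, p2, k3] as OpenCV has them; the pictures are not rectified), "position" and "orientation" of the camera in the world; the wrist camera has in their place "T_tool_cam" (4x4, takes a point from camera to tool coordinates, whose origin is the TCP and whose axes are the flange's). Camera axes: x right, y down, z forward; pixel columns grow to the right and rows downward; lengths in mm; the calibration is good to about 2 mm. A picture is of the moment at which its call begins: read the wrist's pose just before it. camera_model takes no time and is no camera call.
- bot.close_job(): hands the job in; it is judged then, once.
Trained networks look in the newest picture that a camera, given by its name, has taken for a name from the list of things; names that differ only in an ending like _2 or _b are one class to them, and where a whole thing is asked for, a point or a joint stands for the part that bears it (a point fixed in the world has none). Each returns a list of dicts, best first, with "p" (0 to 1); they miss things now and then, are a little off and sometimes report something else, mostly with a low value. They report only what shows in the picture. A call takes as long as a camera call.
- bot.outline_of(target, camera): "mask" (480x640 bool, what is visible of it) and "pixel" ([column, row] in pixels, amid what is visible of it).
The state is a dict: "time": time; "joint_positions": joint angles; "dq": joint speeds; "tau": joint torques, N m; "tool_pos": TCP position; "tcp_rot": TCP orientation; "contact_force": force on the tool from outside, world axes, zero at the start; "moment": the same for the moment, N m; "grip_width": finger opening in mm; "finger_force": force on a finger pad.
Only numpy, scipy, OpenCV 4.12 (cv2) and the standard library are available. Lean on these libraries where they do the work, as an engineer would, in place of code of your own. Each camera call takes 0.05 s, during which the arm holds its last target. There are 200 camera calls.

### The job

Clear the dowel pail off the joiner's bench: first raise its folded-down wire bail upright while the pail stays standing on the bench, then hang the pail by the bail on both prongs of the hook stand, so that it hangs free, level and still, and let go. Keep the pail upright all the while so that no dowels spill, and leave the glue bottle, tape measure, wooden drawer and cork sanding block where they are.

Things in the scene. Friction and masses are not known exactly. Their poses are not given: they have to be found in the camera images.
- pail: Loose galvanised steel pail with wooden dowels fixed inside below the rim; 84 mm tall, outer radius 38 mm at the foot, 46 mm at the rim, 0.3 to 0.5 kg. Origin: centre of its underside, z up. Its wire bail turns about a line along the pail's y axis, 74 mm above the origin, and lies folded to the pail's -x side (towards the robot and its right).
- bail (a joint): Bail angle: 0 = upright, positive = leaning to the pail's -x side, 1.57 = level there; starts folded at 1.6 to 1.82, stops at +-1.9. Stiff pivots (0.026 N m): it stays where put; past 0 it leans to +x. Arms 102 mm apart, 5 mm wire; the top wire is straight over 80 mm, 88 mm from the pivot line, which runs along the pail's y, 74 mm above its underside.
- bail_grip (a point): Centre of the red grip sleeve (13 mm diameter, 36 mm long, fixed on the wire) in the middle of the bail's straight top. Its y axis runs along the wire (same as the pail's y); its z axis points from the pivot line out to the grip, so up when the bail is upright.
- stand: Fixed stand: wood base 12 mm thick, x -50 to +110, y +-65 mm; two blue 8 mm round bars at y = +28 and -28 mm. They rise at x = +75 (crossbar at 100 mm height), then run level to -x (towards the robot) as prongs, ending at x = -25 in tips turned up to 233 mm height. Bring the wire in over the tips from -x, prongs passing between wire and pail. Origin: on the bench below the prongs' middle.
- hook_mid (a point): Point midway between the two prongs at the height of their upper side (219 mm above the bench), above the stand's origin; axes as the stand's. The red sleeve fits between the prongs and the wire rests on them on both sides of it; a hung wire's centre lies 2.5 mm above this point.
- glue: Bystander: loose white glue bottle with red cap, 60 mm diameter, 160 mm tall. Origin: centre of its underside.
- tape: Bystander: loose black and orange tape measure standing on edge, about 75 x 38 x 66 mm. Origin: on its underside.
- drawer: Bystander: loose open wooden drawer box 200 x 120 x 70 mm. Origin: centre of its underside.
- sandblock: Bystander: loose cork sanding block 70 x 110 x 30 mm lying flat. Origin: centre of its underside.

How it is judged (in metres and radians):
On the way, in this order (a step that is already met when the one before it is completed fails the run):
1. the bail is raised upright (within 0.3 rad) while the pail stands on the bench (value of joint bail between -0.3 and 0.3 rad and height (world z) of pail below 0.006 m and angle between pail's own z axis and vertical below 0.1 rad), for 0.2 s.
2. the pail is lifted clear of the bench (height (world z) of pail above 0.03 m), for 0.2 s.
At the end, for the whole second after the job is handed in: The pail hangs still (< 40 mm/s) on the stand, over 45 mm above the bench, tilt < 0.3 rad; its wire lies on both prongs: grip centre 25 mm before to 35 mm behind hook_mid, within 12 mm sideways, 3 mm below to 9 mm above it, square to the prongs within 0.35 rad (contact force between pail and stand above 1.5 N and height (world z) of pail above 0.045 m and x of bail_grip in the frame of hook_mid between -0.025 and 0.035 m and y of bail_grip in the frame of hook_mid between -0.012 and 0.012 m and z of bail_grip in the frame of hook_mid between -0.003 and 0.009 m and angle between the y axis of bail_grip and the y axis of hook_mid, either way round below 0.35 rad and angle between pail's own z axis and vertical below 0.3 rad and linear speed of pail below 0.04 m/s); the robot touches nothing.
It fails at once if the pail is tipped by more than 0.6 rad (angle between pail's own z axis and vertical above 0.6 rad).
It fails at once if a bystander is moved by more than 30 mm or tipped over (distance of any of glue, tape, drawer, sandblock from where it was at the start of the episode above 0.03 m or angle between any of glue, tape's own z axis and vertical above 0.5 rad).
It also fails if it takes over 72 s, if anything falls off the work surface, if the arm or the gripper's body presses on something with over 40 N, if the wrist force passes 120 N, or if a joint passes its speed limit or range.

## Working session

There is one attempt and no reset: what is moved stays moved. The work goes in short steps, Python scripts to look and compute and a shell command to move; the robot and the scene stay as the last step left them, time stands still between calls to the robot, and variables do not carry over. Pictures are saved under pics/ and viewed, at most 10 in all, crops included, and the job is handed in when it is done.

```bash
mkdir -p pics
python3 - <<'E'
from plant import bot
import cv2,numpy as np
print(bot.get_obs())
for n in("scene","top"):
    im=bot.capture(n); cv2.imwrite(f"pics/{n}0.png",im[:,:,::-1])
    m=bot.camera_model(n); print(n,m)
    for t in("pail","bail_grip","stand","glue","tape","drawer","sandblock"):
        for d in bot.outline_of(t,n)[:1]: print(t,d["p"],d["pixel"])
print(bot.camera_model("wrist"))
E
```

```text
{'time': 0.0, 'joint_positions': array([-1.28497302e+00,  3.42729389e-01,  1.52501397e+00, -4.63941849e-05,
        1.27535428e+00, -1.45990010e-01]), 'dq': array([-0.00027257,  0.00164341,  0.00030562,  0.00063806, -0.00116793,
        0.00081513]), 'tau': array([-1.20577966e-03, -4.31238949e+01, -2.44214541e+01,  7.16224336e-02,
        5.59552107e-02, -1.09281798e-04]), 'tool_pos': array([ 219.60696741, -476.37603532,  194.24258275]), 'tcp_rot': array([-3.14009722e+00, -1.75041729e-04,  4.31826726e-01]), 'contact_force': array([-0.18317893, -1.11549333, -0.64222326]), 'moment': array([ 0.01662365, -0.01459297,  0.00361996]), 'finger_force': 0.0, 'grip_width': 91.79851936599447}
scene {'fx': 453.4939471717718, 'fy': 453.4939471717718, 'cx': 322.9584503907445, 'cy': 235.09679206927362, 'dist_coeffs': array([-0.10234974,  0.        ,  0.        ,  0.        ,  0.        ]), 'position': array([1181.31857386,   95.52465136, 1005.20575487]), 'orientation': array([-2.5209738 , -0.01030291,  1.61093531])}
pail 0.66 [189.7, 273.9]
bail_grip 0.64 [168.1, 258.4]
stand 0.59 [359.3, 279.9]
glu
[... 429 characters left out ...]
 0.61 [480.2, 238.3]
stand 0.61 [287.5, 229.2]
glue 0.85 [371.3, 158.8]
tape 0.95 [441.8, 170.5]
drawer 0.7 [172.4, 212.9]
sandblock 0.89 [351.6, 308.8]
{'fx': 392.1358433323975, 'fy': 392.1358433323975, 'cx': 316.05685079833785, 'cy': 246.00747395044306, 'dist_coeffs': array([-0.05724689,  0.        ,  0.        ,  0.        ,  0.        ]), 'T_tool_cam': array([[ 1.20529976e-03, -9.55382223e-01, -2.95369863e-01,
         8.09587073e+01],
       [ 9.99998982e-01,  9.26086228e-04,  1.08518930e-03,
        -4.23714037e-02],
       [-7.63232604e-04, -2.95370870e-01,  9.55382367e-01,
        -1.89463898e+02],
       [ 0.00000000e+00,  0.00000000e+00,  0.00000000e+00,
         1.00000000e+00]])}
```

View pics/scene0.png

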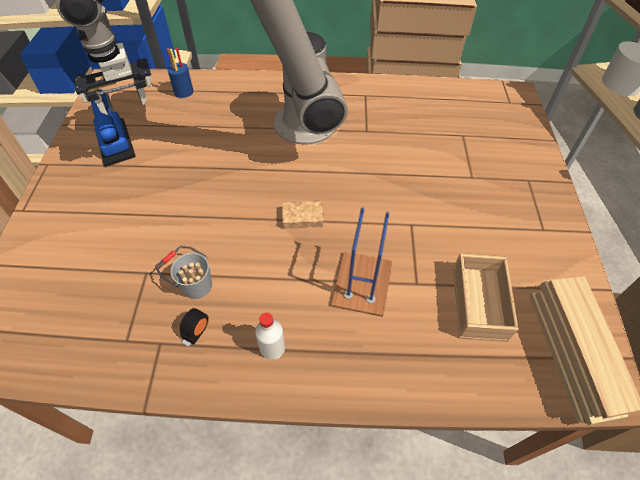

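View pics/top0.png

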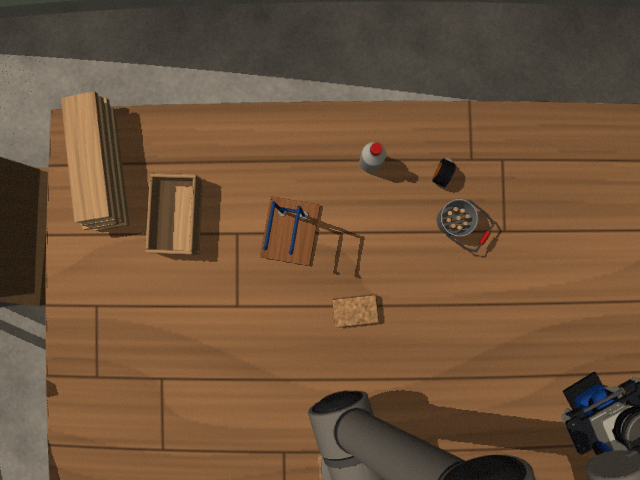

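```bash
cat > h.py <<'E'
from plant import bot
import cv2,numpy as np
from scipy.spatial.transform import Rotation as R
from scipy.optimize import least_squares
def cam(n,obs=None):
    m=bot.camera_model(n); K=np.array([[m["fx"],0,m["cx"]],[0,m["fy"],m["cy"]],[0,0,1]])
    if n=="wrist":
        o=obs or bot.get_obs(); T=np.eye(4);T[:3,:3]=R.from_euler("xyz",o["tcp_rot"]).as_matrix();T[:3,3]=o["tool_pos"]
        T=T@m["T_tool_cam"]; return K,m["dist_coeffs"],T[:3,:3],T[:3,3]
    return K,m["dist_coeffs"],R.from_euler("xyz",m["orientation"]).as_matrix(),m["position"]
def proj(c,P):
    K,d,r,p=c; return cv2.projectPoints(np.atleast_2d(P).astype(float),cv2.Rodrigues(r.T)[0],-r.T@p,K,d)[0][:,0]
def onplane(c,uv,z):
    K,d,r,p=c; q=cv2.undistortPoints(np.array(uv,float).reshape(-1,1,2),K,d)[:,0]
    v=np.c_[q,np.ones(len(q))]@r.T; return p+v*((z-p[2])/v[:,2])[:,None]
def tri(cs,uvs):
    f=lambda X:np.concatenate([proj(c,X)[0]-u for c,u in zip(cs,uvs)])
    s=least_squares(f,[500,0,100]); return s.x,s.fun
def blue(im): 
    h=cv2.cvtColor(im,cv2.COLOR_RGB2HSV); return cv2.inRange(h,(100,90,40),(130,255,255))
def red(im):
    h=cv2.cvtColor(im,cv2.COLOR_RGB2HSV); return cv2.inRange(h,(0,190,90),(6,255,255))|cv2.inRange(h,(174,190,90),(180,255,255))
E
python3 - <<'E'
from h import *
cs={n:cam(n) for n in("scene","top")}
im={n:bot.capture(n) for n in cs}
px={t:{n:bot.outline_of(t,n) for n in cs} for t in("pail","bail_grip","stand")}
# stand
def pts(q):
    x,y,w=q;L=[]
    for s in(28,-28):
        L+=[[a,s,215] for a in np.linspace(-23,73,15)]+[[75,s,z] for z in np.linspace(20,210,15)]+[[-25,s,z] for z in(220,230)]
    L+=[[75,b,100] for b in np.linspace(-25,25,6)]
    L=np.array(L,float);c,s=np.cos(w),np.sin(w)
    return np.c_[x+c*L[:,0]-s*L[:,1],y+s*L[:,0]+c*L[:,1],L[:,2]]
D={}
for n in cs:
    b=blue(im[n]);k=np.zeros_like(b);u,v=map(int,px["stand"][n][0]["pixel"]);k[max(v-90,0):v+60,u-60:u+60]=255
    b&=k;print(n,(b>0).sum());D[n]=(cv2.distanceTransform(255-b,cv2.DIST_L2,5),np.argwhere(b)[:,::-1])
def f(q):
    r=[]
    for n in cs:
        p=proj(cs[n],pts(q));d,bp=D[n]
        r.append(cv2.remap(d.astype(np.float32),p[None].astype(np.float32),None,cv2.INTER_LINEAR,borderValue=50)[0])
        r.append(np.linalg.norm(bp[::3,None]-p[None],axis=2).min(1)*.5)
    return np.concatenate(r)
x0=onplane(cs["top"],px["stand"]["top"][0]["pixel"],100)[0]
best=min((least_squares(f,[x0[0],x0[1],w],x_scale=[10,10,.1],diff_step=1e-3,loss="soft_l1") for w in(-.8,-.5,-.2,0,.3)),key=lambda s:s.cost)
print("stand",best.x,best.cost,np.abs(best.fun).mean())
m=px["pail"]["top"][0]["mask"].astype(np.uint8)
m2=cv2.morphologyEx(m,cv2.MORPH_OPEN,np.ones((15,15)))
c=max(cv2.findContours(m2,0,1)[0],key=cv2.contourArea);e=cv2.fitEllipse(c);print(e)
print("pail rim c",onplane(cs["top"],[e[0]],84), "outline",onplane(cs["top"],[px["pail"]["top"][0]["pixel"]],84))
uv=[]
for n in cs:
    b=red(im[n]);k=np.zeros_like(b);u,v=map(int,px["bail_grip"][n][0]["pixel"]);k[v-25:v+25,u-25:u+25]=255
    a=np.argwhere(b&k);uv.append(a.mean(0)[::-1]);print(n,uv[-1],len(a))
print("grip",tri(list(cs.values()),uv), onplane(cs["top"],[uv[1]],65))
for t,z in(("glue",160),("tape",60),("sandblock",30)):
    bb=bot.outline_of(t,"top")
    if bb: print(t,onplane(cs["top"],[bb[0]["pixel"]],z))
E
```

```text
scene 402
top 344
stand [ 5.82291629e+02  1.88326616e+02 -1.77815265e-01] 79.92657266621447 0.5260094463401287
((457.2220764160156, 217.65994262695312), (35.8330192565918, 40.61581802368164), 59.32107162475586)
pail rim c [[ 634.28035811 -230.42924189   84.        ]] outline [[ 637.83548903 -232.67434951   84.        ]]
scene [168.08333333 257.04166667] 24
top [484.16666667 237.25      ] 72
grip (array([ 587.41921866, -306.91255158,   53.4919588 ]), array([ 0.45595448,  0.046529  ,  0.44919387, -0.07651975])) [[ 586.77197994 -302.05609283   65.        ]]
glue [[761.63926318 -20.64024139 160.        ]]
tape [[ 758.73159309 -207.55826016   60.        ]]
sandblock [[408.22559306  18.33971411  30.        ]]
```

```bash
python3 -m jog '[[45,4,-5,0,0,0],[45,4,-5,0,0,0],[45,4,-5,0,0,0],[45,4,-5,0,0,0],[45,4,-5,0,0,0],[45,4,-5,0,0,0],[45,4,-5,0,0,0],[45,4,-5,0,0,0],[0,0,0,0,0,-0.14],[0,0,0,0,0,-0.14],[0,0,0,0,0,-0.14],[0,0,0,0,0,-0.14]]'
python3 -m jog '[[0,0,0,0,0,-0.14],[0,0,0,0,0,-0.14],[0,0,0,0,0,-0.14],[0,0,0,0,0,-0.14],[0,0,0,0,0,-0.14],[0,0,0,0,0,-0.14],[0,0,0,0,0,-0.14],[0,0,0,0,0,-0.14],[0,0,0,0,0,-0.14],[0,0,0,0,0,-0.14],[0,0,0,0,0,-0.14],[0,0,0,0,0,0]]' 33
python3 - <<'E'
from h import *
o=bot.get_obs(); c=cam("wrist",o); im=bot.capture("wrist"); cv2.imwrite("pics/w1.png",im[:,:,::-1])
print(o["joint_positions"],o["grip_width"])
a=np.argwhere(red(im)); print(len(a),a.mean(0)[::-1])
for d in bot.outline_of("pail","wrist")[:1]+bot.outline_of("bail_grip","wrist")[:1]: print(d["p"],d["pixel"])
for z in(50,58,66): print(z,onplane(c,[a.mean(0)[::-1]],z))
E
```

```text
time: 2.55
tool_pos: [560.3, -355.0, 234.6]
tcp_rot: [-3.141, 0.0, 0.998]
contact_force: [-0.2, -0.7, 0.6]
grip_width: 91.6
finger_force: 0.0
time: 3.75
tool_pos: [560.1, -355.2, 234.8]
tcp_rot: [-3.142, -0.0, 2.533]
contact_force: [-0.5, -0.7, 0.7]
grip_width: 30.4
finger_force: 0.0
[-6.80664259e-01  5.88629780e-01  1.01585251e+00 -4.19404044e-05
  1.53731988e+00 -1.64286338e+00] 30.372381722558142
491 [373.6904277  206.29531568]
0.67 [458.0, 205.5]
0.75 [379.5, 194.0]
50 [[ 588.98875876 -306.36536256   50.        ]]
58 [[ 586.97923113 -306.42248262   58.        ]]
66 [[ 584.9697035  -306.47960268   66.        ]]
```

View pics/w1.png

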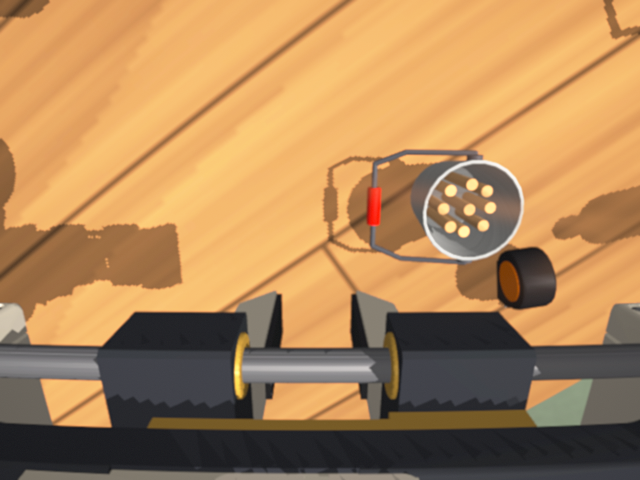

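Run:
```python
from h import *
c=cam("wrist"); r=onplane(c,[[474,209.5]],84)[0]; g=onplane(c,[[373.7,206.3]],60)[0]
w=onplane(c,[[376,162],[373,250]],60)
d=w[1]-w[0]; print(r,g,np.linalg.norm((r-g)[:2]),np.arctan2(*(r-g)[1::-1]),"wire",np.arctan2(d[1],d[0]),np.linalg.norm(d))
a=np.argwhere(red(bot.capture("wrist")))[:,::-1].astype(np.float32); print(cv2.minAreaRect(a))
```

```text
[ 634.55978806 -234.52393208   84.        ] [ 586.77619453 -306.5258691    60.        ] 86.41499143709422 0.9848898372424675 wire -0.603122558634243 84.60963039053931
((373.5, 205.5), (37.0, 13.0), 90.0)
```

```bash
python3 -m jog '[[0,0,0,-0.14,0,0],[0,0,0,-0.14,0,0],[0,0,0,-0.14,0,0],[0,0,0,-0.14,0,0],[0,0,0,-0.14,0,0],[2,-24,0,0,0,0],[2,-24,0,0,0,0],[2,-24,0,0,0,0],[0,0,30,0,0,0],[0,0,30,0,0,0],[0,0,30,0,0,0],[0,0,0,0,0,0]]'
python3 - <<'E'
from h import *
o=bot.get_obs(); c=cam("wrist",o); im=bot.capture("wrist"); cv2.imwrite("pics/w2.png",im[:,:,::-1])
print(o["joint_positions"],o["tool_pos"],o["tcp_rot"])
uv=np.argwhere(red(im)).mean(0)[::-1]; print(uv)
t=bot.capture("top");b=red(t);k=np.zeros_like(b);k[210:265,455:510]=255;a=np.argwhere(b&k);ut=a.mean(0)[::-1];print(ut,len(a))
for z in (50,58,66):
    p=onplane(c,[uv],z)[0]; rot=R.from_euler("xyz",o["tcp_rot"]); print(z,p,"in tool",rot.inv().apply(p-o["tool_pos"]))
print(tri([c,cam("top")],[uv,ut]))
E
```

```text
time: 5.15
tool_pos: [556.6, -346.0, 116.7]
tcp_rot: [2.439, -0.007, 2.533]
contact_force: [-0.2, -0.2, 0.6]
grip_width: 30.1
finger_force: 0.0
[-1.00459214  0.77484545  1.22682877  0.63857601  1.48305241 -2.13577872] [ 556.61667866 -346.00379785  116.71614573] [ 2.43931224 -0.0074495   2.53306728]
[317.95130238 245.20385051]
[484.22857143 237.17142857] 70
50 [ 594.29630257 -300.6384789    50.        ] in tool [-5.4792305   1.78621442 88.85717638]
58 [ 587.80202473 -304.42830604   58.        ] in tool [-2.25770606  1.73079643 78.36159904]
66 [ 581.30774689 -308.21813318   66.        ] in tool [ 0.96381839  1.67537844 67.86602171]
(array([ 587.47217375, -304.59105635,   58.37594986]), array([-0.00168825, -0.03860934,  0.09197803, -0.09629672]))
```

View pics/w2.png

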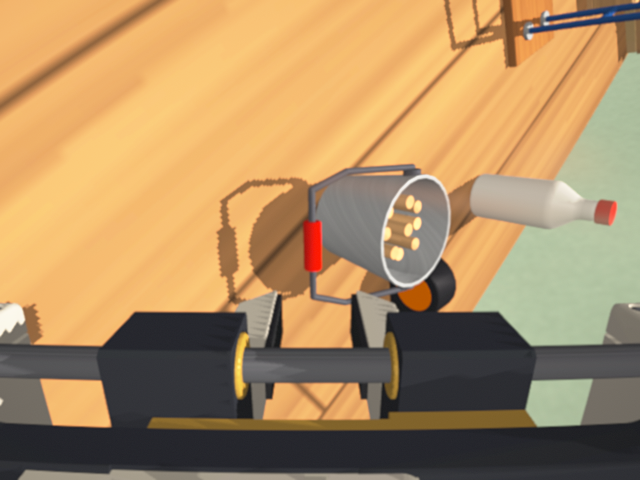

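```bash
python3 -m jog '[[0,0,16,0,0,0],[0,0,16,0,0,0],[0,0,16,0,0,0],[0,0,16,0,0,0],[0,0,16,0,0,0],[0,0,15,0,0,0],[0,0,0,0,0,0]]'
python3 -m jog '[[0,0,0,0,0,0],[0,0,0,0,0,0],[0,0,0,0,0,0],[0,0,0,0,0,0]]' 22
python3 - <<'E'
import numpy as np
th=np.linspace(1.75,0,25); ph=np.r_[np.full(13,.70),np.linspace(.7,0,13)[1:]]
f=lambda t,p:np.array([-88*np.sin(t)+19*np.sin(p),88*np.cos(t)-19*np.cos(p)])
for i in range(24):
    d=f(th[i+1],ph[i+1])-f(th[i],ph[i]); p=ph[i]
    print([0,round(d@[np.cos(p),np.sin(p)],1),round(d@[np.sin(p),-np.cos(p)],1),round(ph[i]-ph[i+1],3),0,0],end=",")
from plant import bot; print(bot.get_obs()["tool_pos"])
E
```

```text
time: 5.95
tool_pos: [591.8, -297.0, 45.1]
tcp_rot: [2.441, -0.003, 2.533]
contact_force: [-0.3, 0.5, 0.1]
grip_width: 30.2
finger_force: 0.0
time: 6.35
tool_pos: [591.9, -299.8, 47.5]
tcp_rot: [2.442, 0.001, 2.531]
contact_force: [-0.3, -0.1, 0.3]
grip_width: 19.9
finger_force: 0.0
[0, np.float64(3.4), np.float64(-5.4), np.float64(0.0), 0, 0],[0, np.float64(3.8), np.float64(-5.2), np.float64(0.0), 0, 0],[0, np.float64(4.1), np.float64(-4.9), np.float64(0.0), 0, 0],[0, np.float64(4.5), np.float64(-4.6), np.float64(0.0), 0, 0],[0, np.float64(4.8), np.float64(-4.2), np.float64(0.0), 0, 0],[0, np.float64(5.1), np.float64(-3.9), np.float64(0.0), 0, 0],[0, np.float64(5.4), np.float64(-3.5), np.float64(0.0), 0, 0],[0, np.float64(5.6), np.float64(-3.1), np.float64(0.0), 0, 0],[0, np.float64(5.8), np.float64(-2.7), np.float64(0.0), 0, 0],[0, np.float64(6.0), np.float64(-2.2), np.float64(0.0), 0, 0],[0, np.float64(6.2), np.float64(-1.8), np.float64(0.0), 0, 0],[0, np.float64(6.3), np.float64(-1.3), np.float64(0.0), 0, 0],[0, np.float64(5.2), np.float64(-0.9), np.float64(0.058), 0, 0],[0, np.float64(5.3), np.float64(-0.8), np.float64(0.058), 0, 0],[0, np.float64(5.3), np.float64(-0.7), np.float64(0.058), 0, 0],[0, np.float64(5.3), np.float64(-0.6), np.float64(0.058), 0, 0],[0, np.float64(5.3), np.float64(-0.5), np.float64(0.058), 0, 0],[0, np.float64(5.3), np.float64(-0.5), np.float64(0.058), 0, 0],[0, np.float64(5.3), np.float64(-0.4), np.float64(0.058), 0, 0],[0, np.float64(5.3), np.float64(-0.3), np.float64(0.058), 0, 0],[0, np.float64(5.3), np.float64(-0.2), np.float64(0.058), 0, 0],[0, np.float64(5.3), np.float64(-0.1), np.float64(0.058), 0, 0],[0, np.float64(5.3), np.float64(0.0), np.float64(0.058), 0, 0],[0, np.float64(5.3), np.float64(0.1), np.float64(0.058), 0, 0],[ 591.89581862 -299.84496891   47.54105007]
```

```bash
python3 -m jog '[[0,3.4,-5,0,0,0],[0,3.8,-5,0,0,0],[0,4.1,-4.9,0,0,0],[0,4.5,-4.6,0,0,0],[0,4.8,-4.2,0,0,0],[0,5.1,-3.9,0,0,0],[0,5.4,-3.5,0,0,0],[0,5.6,-3.1,0,0,0],[0,5.8,-2.7,0,0,0],[0,6,-2.2,0,0,0],[0,6.2,-1.8,0,0,0],[0,6.3,-1.3,0,0,0]]'
python3 - <<'E'
from h import *
im=bot.capture("wrist"); cv2.imwrite("pics/w3.png",im[:,:,::-1])
E
```

```text
time: 7.55
tool_pos: [603.2, -283.0, 119.1]
tcp_rot: [2.442, 0.0, 2.532]
contact_force: [-0.1, 0.9, 0.6]
grip_width: 20.1
finger_force: 0.0
```

View pics/w3.png

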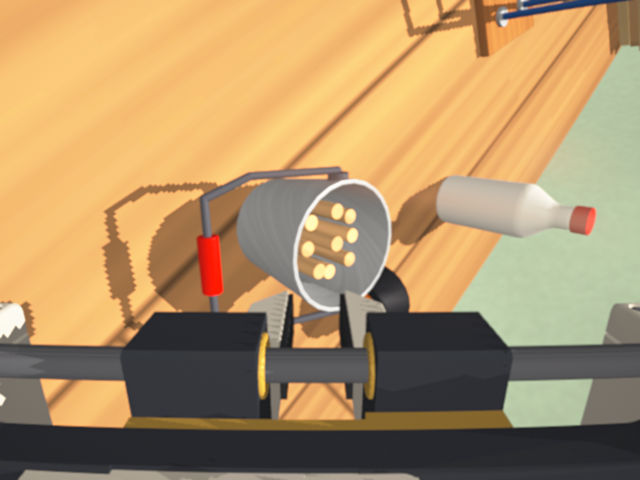

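```bash
cat > m.py <<'E'
from h import *
def redsleeve(im,n):
    b=red(im); k,l,s,ce=cv2.connectedComponentsWithStats(b)
    px=bot.outline_of("bail_grip",n); q=px[0]["pixel"] if px else [480,238]
    i=min([j for j in range(1,k) if s[j,4]>15],key=lambda j:np.linalg.norm(ce[j]-q)); return ce[i]
def meas():
    o=bot.get_obs(); c=cam("wrist",o); im=bot.capture("wrist"); uw=redsleeve(im,"wrist")
    t=bot.capture("top"); ut=redsleeve(t,"top"); s=bot.capture("scene"); us=redsleeve(s,"scene")
    rot=R.from_euler("xyz",o["tcp_rot"])
    for a in(([c,cam("top")],[uw,ut]),([c,cam("scene")],[uw,us]),([c,cam("top"),cam("scene")],[uw,ut,us])):
        x,r=tri(*a); print(x.round(1),r.round(1),"tool",rot.inv().apply(x-o["tool_pos"]).round(1))
    print(uw,ut,us,o["tool_pos"],"TCP at px",proj(c,o["tool_pos"]))
E
python3 -c "
from m import *
meas()"
```

```text
[ 587.6 -306.2   53.2] [ 0.  -0.1  0.3 -0.2] tool [ -0.2 -65.   32.6]
[ 587.  -306.6   54.5] [-0.1  0.3  1.2 -0.3] tool [  0.1 -64.6  31.2]
[ 587.2 -306.5   54.1] [-0.1  0.2  0.5 -0.1  1.2 -0.2] tool [  0.  -64.7  31.7]
[207.69867291 264.08352849] [484.06153846 237.32307692] [167.4  257.05] [ 603.82371122 -282.59300974  120.04081962] TCP at px [[315.30060138 285.18653098]]
```

```bash
python3 -m jog '[[0,-16,0,0,0,0],[0,-16,0,0,0,0],[0,-16,0,0,0,0],[0,-16.5,0,0,0,0],[0,0,0,0,0,0],[0,0,14,0,0,0],[0,0,14,0,0,0],[0,0,14,0,0,0],[0,0,12,0,0,0],[0,0,0,0,0,0],[0,0,0,0,0,0]]' 33
python3 -c "
from m import *
o=bot.get_obs();rot=R.from_euler('xyz',o['tcp_rot']);print(o['tool_pos'],rot.inv().apply(np.array([587.3,-306.4,54])-o['tool_pos']))
cv2.imwrite('pics/w4.png',bot.capture('wrist')[200:440,150:500,::-1])
ph=np.r_[np.full(13,.70),np.linspace(.7,0,13)[1:]];th=np.linspace(1.8,0,25)
f=lambda t,p:np.array([-88*np.sin(t)+22*np.sin(p),88*np.cos(t)-22*np.cos(p)])
for i in range(24):
    d=f(th[i+1],ph[i+1])-f(th[i],ph[i]); p=ph[i]; print(round(float(d@[np.cos(p),np.sin(p)]),1),round(float(d@[np.sin(p),-np.cos(p)]),1))
"
```

```text
time: 9.0
tool_pos: [595.0, -294.6, 35.7]
tcp_rot: [2.442, -0.0, 2.533]
contact_force: [0.7, -0.8, 1.0]
grip_width: 30.4
finger_force: 0.0
[ 594.99517993 -294.61207018   35.67507687] [ -0.42659264   1.04397552 -23.0803385 ]
3.2 -5.8
3.6 -5.5
4.0 -5.2
4.4 -4.9
4.8 -4.6
5.1 -4.2
5.4 -3.8
5.7 -3.4
5.9 -2.9
6.1 -2.5
6.3 -2.0
6.4 -1.6
5.2 -1.1
5.2 -1.0
5.3 -0.9
5.3 -0.8
5.3 -0.7
5.3 -0.6
5.3 -0.4
5.3 -0.3
5.3 -0.2
5.3 -0.1
5.3 -0.0
5.3 0.1
```

View pics/w4.png

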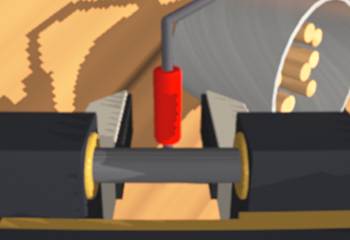

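```bash
python3 -m jog '[[0,0,0,0,0,0],[0,0,0,0,0,0],[0,0,0,0,0,0]]' 18
python3 -m jog '[[0,3.2,-5.5,0,0,0],[0,3.6,-5.5,0,0,0],[0,4,-5.2,0,0,0],[0,4.4,-4.9,0,0,0],[0,4.8,-4.6,0,0,0],[0,5.1,-4.2,0,0,0],[0,5.4,-3.8,0,0,0],[0,5.7,-3.4,0,0,0],[0,5.9,-2.9,0,0,0],[0,6.1,-2.5,0,0,0],[0,6.3,-2,0,0,0],[0,6.4,-1.6,0,0,0]]'
python3 -c "
from m import *
meas()"
```

```text
time: 9.35
tool_pos: [594.7, -295.7, 36.1]
tcp_rot: [2.442, 0.001, 2.531]
contact_force: [0.6, 0.0, 0.2]
grip_width: 17.1
finger_force: 0.0
time: 10.55
tool_pos: [604.6, -281.1, 110.7]
tcp_rot: [2.442, 0.0, 2.532]
contact_force: [0.4, 0.4, -0.5]
grip_width: 16.6
finger_force: 0.0
[ 587.4 -306.2   54.1] [ 0.  -0.2  0.7 -0.6] tool [ -0.3 -59.7  23.7]
[ 587.5 -306.4   54.3] [-0.1  0.3  1.4 -0.4] tool [ -0.5 -59.8  23.5]
[ 587.4 -306.3   54.2] [-0.1  0.1  0.7 -0.6  1.5 -0.4] tool [ -0.4 -59.8  23.6]
[212.60989811 269.5720524 ] [483.74193548 237.75806452] [167.21052632 257.31578947] [ 604.56177175 -281.07282142  110.7232669 ] TCP at px [[315.29992792 285.18607716]]
```

```bash
python3 -m jog '[[0,-15,0,0,0,0],[0,-15,0,0,0,0],[0,-15,0,0,0,0],[0,-15,0,0,0,0],[0,0,0,0,0,0],[0,0,12,0,0,0],[0,0,12,0,0,0],[0,0,12,0,0,0],[0,0,10,0,0,0],[0,0,0,0,0,0],[0,0,0,0,0,0]]' 33
python3 -m jog '[[0,0,0,0,0,0],[0,0,0,0,0,0],[0,0,0,0,0,0],[0,3.2,-5.5,0,0,0],[0,3.6,-5.5,0,0,0],[0,4,-5.2,0,0,0],[0,0,0,0,0,0]]' 17
python3 -c "
from m import *
meas()
cv2.imwrite('pics/w5.png',bot.capture('wrist')[150:450,120:520,::-1])"
```

```text
time: 11.95
tool_pos: [595.3, -294.2, 36.3]
tcp_rot: [2.442, -0.0, 2.533]
contact_force: [-0.3, 0.2, 0.9]
grip_width: 30.2
finger_force: 0.0
time: 12.65
tool_pos: [594.3, -297.2, 57.3]
tcp_rot: [2.442, 0.003, 2.532]
contact_force: [0.5, 0.1, -0.1]
grip_width: 15.9
finger_force: 0.0Traceback (most recent call last):
  File "<string>", line 3, in <module>
    meas()
    ~~~~^^
  File "m.py", line 8, in meas
    t=bot.capture("top"); ut=redsleeve(t,"top"); s=bot.capture("scene"); us=redsleeve(s,"scene")
                                                                            ~~~~~~~~~^^^^^^^^^^^
  File "m.py", line 5, in redsleeve
    i=min([j for j in range(1,k) if s[j,4]>15],key=lambda j:np.linalg.norm(ce[j]-q)); return ce[i]
ValueError: min() iterable argument is empty
```

```bash
sed -i 's/; s=bot.capture("scene"); us=redsleeve(s,"scene")//; s/,(\[c,cam("scene")\].*uw,ut,us\])):/,):/; s/uw,ut,us,o/uw,ut,o/' m.py; python3 -c "
from m import *
cv2.imwrite('pics/w5.png',bot.capture('wrist')[150:450,120:520,::-1])
meas()"
```

```text
[ 585.5 -303.4   53.7] [-0.   0.2 -0.9  0.7] tool [ 2.7 -9.2 -5.4]
[297.14472608 284.1316435 ] [484.11940299 237.26865672] [ 593.73067726 -296.30089689   55.48655328] TCP at px [[315.30012002 285.18573428]]
```

View pics/w5.png

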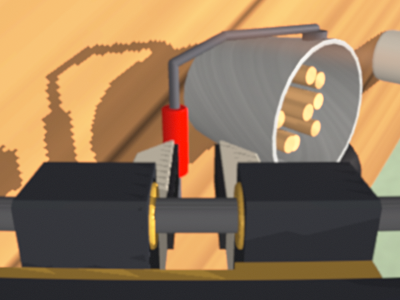

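```bash
python3 -m jog '[[0,0,-12,0,0,0],[0,0,-3,0,0,0],[0,-10,0,0,0,0],[0,0,0,0,0,0],[0,0,12,0,0,0],[0,0,12,0,0,0],[0,0,11,0,0,0],[0,0,0,0,0,0],[0,0,0,0,0,0],[0,0,0,0,0,0]]' 30
python3 -m jog '[[0,0,0,0,0,0],[0,0,0,0,0,0],[0,0,0,0,0,0],[0,0,0,0,0,0],[0,0,0,0,0,0]]' 0
python3 -c "
from m import *
cv2.imwrite('pics/w6.png',bot.capture('wrist')[150:450,120:520,::-1])
meas();print(bot.get_obs()['tcp_rot'])"
```

```text
time: 14.2
tool_pos: [597.0, -292.4, 34.3]
tcp_rot: [2.442, 0.001, 2.532]
contact_force: [0.1, 0.6, 0.1]
grip_width: 27.5
finger_force: 0.0
time: 14.7
tool_pos: [596.8, -292.3, 34.1]
tcp_rot: [2.442, 0.0, 2.532]
contact_force: [0.8, 0.1, 0.1]
grip_width: 0.2
finger_force: 0.0
[ 582.1 -297.2   46.4] [-0.   0.7 -3.   2.4] tool [  9.2  -1.7 -17.5]
[311.67711599 280.80407524] [482.98076923 237.03846154] [ 596.83155551 -292.16427586   34.10531424] TCP at px [[315.29996856 285.18633822]]
[2.44157942e+00 2.64793495e-05 2.53187903e+00]
```

View pics/w6.png

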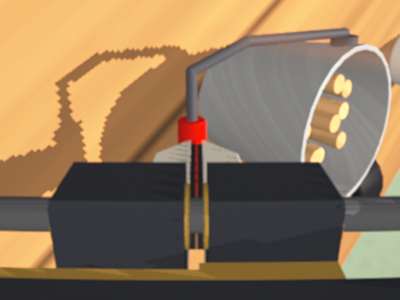

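```bash
python3 -c "
from m import *
w=bot.capture('wrist')[230:380,220:420]; s=bot.capture('scene')[215:315,120:253]; t=bot.capture('top')[180:280,410:543]
f=lambda a:cv2.resize(a,(400,300),interpolation=cv2.INTER_CUBIC)
print(bot.get_obs())
b=np.vstack([np.hstack([f(w),f(s)]),np.hstack([f(t),f(s)*0])])
cv2.imwrite('pics/c7.png',b[:,:,::-1])
o=bot.get_obs();d=R.from_euler('xyz',o['tcp_rot']).as_matrix();p=o['tool_pos']
P=np.array([p,p-19*d[:,2],p-66*d[:,2]])
print('scene',(proj(cam('scene'),P)-[120,215])*3,'top',(proj(cam('top'),P)-[410,180])*3)
print('grip',(proj(cam('scene'),[587.3,-306.4,54])-[120,215])*3,(proj(cam('top'),[587.3,-306.4,54])-[410,180])*3)
"
```

```text
{'time': 15.1, 'joint_positions': array([-0.90975163,  0.8479683 ,  1.33475936,  0.6968035 ,  1.28327876,
       -2.18806655]), 'dq': array([-8.66706119e-05, -1.68504130e-03,  4.35133189e-04,  9.37416143e-04,
        1.73206823e-03, -3.60645464e-04]), 'tau': array([-9.21646460e-04, -6.06713033e+01, -1.89384878e+01,  2.30837725e+00,
        1.77483939e+00,  5.25011611e-02]), 'tool_pos': array([ 596.81366561, -292.16116962,   34.02011457]), 'tcp_rot': array([2.44163019e+00, 4.86368338e-06, 2.53180367e+00]), 'contact_force': array([0.40732617, 0.16439364, 0.1441247 ]), 'moment': array([-0.27130566,  0.06983834,  0.03999041]), 'finger_force': 0.0, 'grip_width': 0.1328634200466468}
scene [[166.12263443 148.85510544]
 [151.97357159 132.08247376]
 [116.34005623  89.68617271]] top [[199.17236321 161.55486589]
 [216.37304583 168.97023269]
 [260.59623148 188.06856927]]
grip [[146.08331917 125.84225819]] [[223.43953588 171.64197643]]
```

View pics/c7.png

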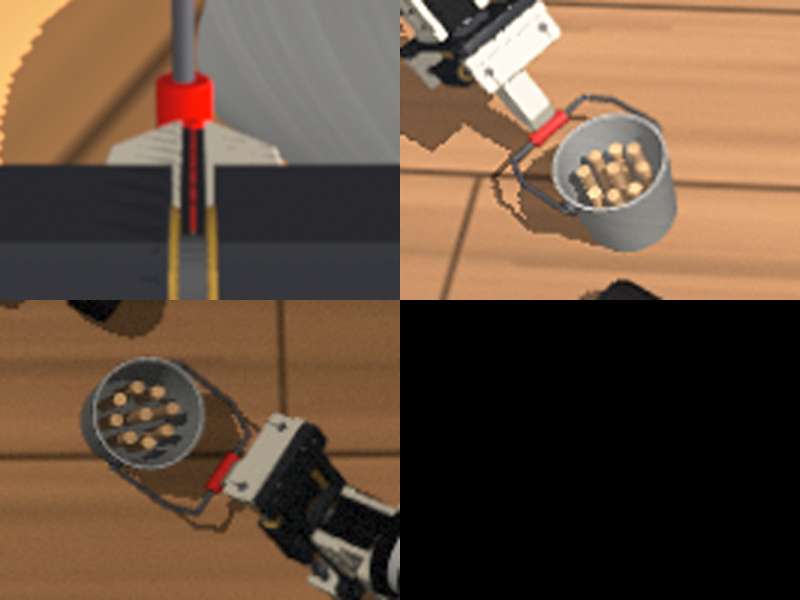

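```bash
python3 -m jog '[[0,0,-6,0,0,0],[0,0,0,0,0,0],[0,0,0,0,0,0],[0,0,0,0,0,0],[0,0,6,0,0,0],[0,0,5,0,0,0],[0,0,5,0,0,0],[0,0,4,0,0,0],[0,0,0,0,0,0],[0,0,0,0,0,0]]' 33
python3 -m jog '[[0,0,0,0,0,0],[0,0,0,0,0,0],[0,0,0,0,0,0],[0,0,0,0,0,0]]' 0
python3 -c "
from m import *
print(bot.grip_point_offset);meas()"
```

```text
time: 16.1
tool_pos: [602.0, -284.7, 23.2]
tcp_rot: [2.442, -0.0, 2.532]
contact_force: [0.2, 0.2, -0.0]
grip_width: 30.4
finger_force: 0.0
time: 16.5
tool_pos: [601.8, -285.2, 23.3]
tcp_rot: [2.442, 0.0, 2.532]
contact_force: [-0.3, -1.7, -0.3]
grip_width: 12.3
finger_force: 30.0
18.8
[ 963.6 -159.4 -341.4] [  1.3 -16.9  24.1 -18. ] tool [-224.4    2.7  478.9]
[315.85765859 313.1629706 ] [375.92857143 148.26530612] [ 601.80117068 -285.16330557   23.28291108] TCP at px [[315.29893453 285.18617913]]
```

```bash
python3 -m jog '[[0,0.2,-5.9,0.075,0,0],[0,0.2,-5.9,0.075,0,0],[0,0.2,-5.9,0.075,0,0],[0,0.2,-5.9,0.075,0,0],[0,0.2,-5.9,0.075,0,0],[0,0.2,-5.9,0.075,0,0],[0,0.2,-5.9,0.075,0,0],[0,0.2,-5.9,0.075,0,0],[0,0.2,-5.9,0.075,0,0],[0,0,0,0,0,0],[0,0,0,0,0,0]]'
cat > pm.py <<'E'
from m import *
def pail():
    c=cam("top"); bot.capture("top"); L=bot.outline_of("pail","top")
    if not L: print("nopail");return
    m=cv2.morphologyEx(L[0]["mask"].astype(np.uint8),cv2.MORPH_OPEN,np.ones((15,15)))
    k=max(cv2.findContours(m,0,1)[0],key=cv2.contourArea); e=cv2.fitEllipse(k); print("pail",e,onplane(c,[e[0]],84))
E
python3 -c "
from pm import *
pail();o=bot.get_obs();d=R.from_euler('xyz',o['tcp_rot']).as_matrix();print(o['joint_positions'],'sleeve',o['tool_pos']-40*d[:,2])"
```

```text
time: 17.8
tool_pos: [591.5, -299.6, 72.0]
tcp_rot: [3.115, 0.0, 2.533]
contact_force: [-1.5, -1.0, 1.6]
grip_width: 12.1
finger_force: 30.0
pail ((451.91162109375, 216.0590362548828), (26.47796630859375, 39.969032287597656), 22.394466400146484) [[ 638.27159604 -217.44001558   84.        ]]
[-0.60013966  0.6977601   1.26971864  0.02850061  1.17498314 -1.57122453] sleeve [ 590.08134262 -301.36699717  111.467172  ]
```

```bash
python3 -m jog '[[0,0.2,-5.9,0.075,0,0],[0,0.2,-5.9,0.075,0,0],[0,0.2,-5.9,0.075,0,0],[0,0.2,-5.9,0.075,0,0],[0,0.2,-5.9,0.075,0,0],[0,0.2,-5.9,0.075,0,0],[0,0.2,-5.9,0.075,0,0],[0,0.2,-5.9,0.075,0,0],[0,0.2,-5.9,0.075,0,0],[0,0,0,0,0,0],[0,0,0,0,0,0]]'
python3 -c "
from pm import *
pail();o=bot.get_obs();d=R.from_euler('xyz',o['tcp_rot']).as_matrix();print(o['joint_positions'],'sleeve',o['tool_pos']-40*d[:,2])"
```

```text
time: 19.0
tool_pos: [599.5, -288.2, 122.1]
tcp_rot: [-2.49, -0.001, 2.53]
contact_force: [-3.3, -2.0, 5.1]
grip_width: 11.9
finger_force: 30.0Traceback (most recent call last):
  File "<string>", line 3, in <module>
    pail();o=bot.get_obs();d=R.from_euler('xyz',o['tcp_rot']).as_matrix();print(o['joint_positions'],'sleeve',o['tool_pos']-40*d[:,2])
    ~~~~^^
  File "pm.py", line 6, in pail
    k=max(cv2.findContours(m,0,1)[0],key=cv2.contourArea); e=cv2.fitEllipse(k); print("pail",e,onplane(c,[e[0]],84))
ValueError: max() iterable argument is empty
```

```bash
python3 -m jog '[[0,0,0,0,0,0],[0,0,0,0,0,0],[0,0,0,0,0,0],[0,0,0,0,0,0]]' 40
python3 -c "
from m import *
o=bot.get_obs();c=cam('wrist',o);im=bot.capture('wrist');u=redsleeve(im,'wrist');print(o['contact_force'],u,'expect',proj(c,o['tool_pos']-40*R.from_euler('xyz',o['tcp_rot']).as_matrix()[:,2]))
s=bot.capture('scene');print([ (d['p'],d['pixel']) for d in bot.outline_of('pail','scene')[:1]+bot.outline_of('bail_grip','scene')[:1]])
cv2.imwrite('pics/c8.png',np.hstack([cv2.resize(s[190:320,110:275],(400,315)),cv2.resize(im,(400,315))])[:,:,::-1])"
```

```text
time: 19.5
tool_pos: [600.2, -287.0, 121.1]
tcp_rot: [-2.492, -0.001, 2.532]
contact_force: [-1.0, -0.5, 0.0]
grip_width: 35.4
finger_force: 0.0
[-0.9656394  -0.50704008  0.03268716] [311.31097561 311.88719512] expect [[314.30781031 320.40812406]]
[(0.98, [187.1, 279.2])]
```

View pics/c8.png

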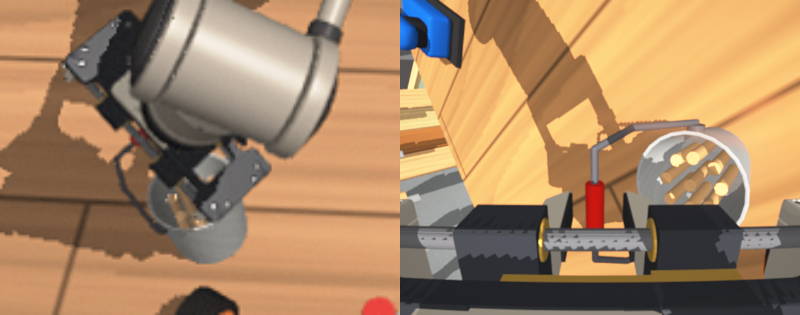

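```bash
python3 -m jog '[[0,2.6,0,-0.065,0,0],[0,2.6,0,-0.065,0,0],[0,2.6,0,-0.065,0,0],[0,2.6,0,-0.065,0,0],[0,2.6,0,-0.065,0,0],[0,2.6,0,-0.065,0,0],[0,2.6,0,-0.065,0,0],[0,2.6,0,-0.065,0,0],[0,2.6,0,-0.065,0,0],[0,2.6,0,-0.065,0,0],[0,0,0,0,0,0],[0,0,0,0,0,0]]'
cat > q.py <<'E'
from pm import *
def look():
    o=bot.get_obs();c=cam('wrist',o);im=bot.capture('wrist');u=redsleeve(im,'wrist')
    L=bot.outline_of('pail','wrist'); rot=R.from_euler('xyz',o['tcp_rot']);p=o['tool_pos']
    print('tcp',p,'sleeve px',u,'exp',proj(c,p-40*rot.as_matrix()[:,2]),'sleeve@153',onplane(c,[u],153),'tool',rot.inv().apply(onplane(c,[u],153)-p))
    # white rim: bright low-saturation points, ellipse
    m=L[0]['mask'];print(L[0]['p'],L[0]['pixel'],m.sum(),np.argwhere(m).min(0),np.argwhere(m).max(0))
    return o,c,im,m
E
python3 -c "
from q import *
o,c,im,m=look()
# fit rim: model circle r46 at z84 (x,y) to far/upper contour of the mask
rows=np.argwhere(m)
print([ (int(x),int(rows[rows[:,1]==x][:,0].min()),int(rows[rows[:,1]==x][:,0].max())) for x in range(rows[:,1].min(),rows[:,1].max(),8)])
np.save('w.npy',im)
"
```

```text
time: 20.95
tool_pos: [613.8, -267.8, 112.8]
tcp_rot: [-3.14, 0.0, 2.531]
contact_force: [0.2, -0.5, -0.2]
grip_width: 36.8
finger_force: 0.0
tcp [ 613.82035375 -267.84799448  112.84327413] sleeve px [309.74689692 312.74851592] exp [[314.29050716 321.17383913]] sleeve@153 [[ 609.43832157 -267.04203365  153.        ]] tool [[  4.0503481   -1.91421055 -40.15401462]]
0.88 [368.5, 257.6] 18906 [172 294] [402 456]
[(294, 283, 284), (302, 276, 347), (310, 218, 402), (318, 208, 399), (326, 199, 394), (334, 188, 389), (342, 184, 324), (350, 181, 327), (358, 179, 293), (366, 177, 289), (374, 174, 293), (382, 172, 296), (390, 177, 298), (398, 189, 302), (406, 192, 310), (414, 194, 311), (422, 198, 311), (430, 204, 311), (438, 212, 307), (446, 222, 293), (454, 235, 273)]
```

```bash
python3 -c "
from q import *
c=cam('wrist');P=onplane(c,[[406,192],[414,194.5],[422,198],[430,204],[438,212],[446,222],[454,235],[456,254],[454,273],[446,293]],84)[:,:2]
s=least_squares(lambda q:np.linalg.norm(P-q,axis=1)-46,[635,-235],loss='soft_l1');print(s.x,s.fun.round(1))
s=least_squares(lambda q:np.linalg.norm(P-q[:2],axis=1)-q[2],[635,-235,46]);print(s.x,s.fun.round(1))
o=bot.get_obs();print(R.from_euler('xyz',o['tcp_rot']).inv().apply(np.r_[s.x[:2],84]-o['tool_pos']))"
```

```text
[ 635.79283625 -235.62029901] [-0.3 -0.1  0.2 -0.  -0.2 -0.   0.9  0.  -0.2 -0.3]
[ 636.02698321 -234.04710975   44.64927388] [-0.1  0.1  0.3 -0.1 -0.4 -0.3  0.7 -0.1 -0.2  0.1]
[ 0.95929438 39.28369765 28.61336796]
```

```bash
python3 -m jog '[[0,0,0,0,0,0],[0,0,0,0,0,0],[0,5,-2,0,0,0],[0,5,-1.5,0,0,0],[0,5,-1.5,0,0,0],[0,5,-1,0,0,0],[0,5,-0.5,0,0,0],[0,5,-0.5,0,0,0],[0,5,0,0,0,0],[0,4,0,0,0,0],[0,0,0,0,0,0],[0,0,0,0,0,0]]' 22
python3 -m jog '[[0,0,0,0,0,0],[0,0,0,0,0,0],[0,0,0,0,0,0],[0,0,0,0,0,0],[0,0,0,0,0,0]]' 0
python3 -c "
from q import *
look()"
```

```text
time: 22.3
tool_pos: [636.4, -235.4, 119.6]
tcp_rot: [-3.142, -0.0, 2.532]
contact_force: [-0.5, 0.0, 1.3]
grip_width: 20.2
finger_force: 0.0
time: 22.8
tool_pos: [636.3, -235.7, 119.7]
tcp_rot: [-3.141, 0.0, 2.532]
contact_force: [-0.4, 0.1, -0.2]
grip_width: 11.9
finger_force: 30.0
tcp [ 636.31343276 -235.66600666  119.71957953] sleeve px [315.9559214  314.27934148] exp [[314.29191932 321.17467228]] sleeve@153 [[ 636.87256195 -235.18683814  153.        ]] tool [[ -0.1840952    0.704879   -33.28059298]]
0.82 [315.1, 253.0] 15731 [172 240] [405 387]
```

```bash
python3 -m jog '[[0,0,-3,0,0,0],[0,0,-7,0,0,0],[0,0,-10,0,0,0],[0,0,-12,0,0,0],[0,0,-12,0,0,0],[0,0,-12,0,0,0],[0,0,-12,0,0,0],[0,0,-12,0,0,0],[0,0,-10,0,0,0],[0,0,-5,0,0,0],[0,0,0,0,0,0],[0,0,0,0,0,0]]'
python3 -m jog '[[0,0,0,0,0,0.05],[0,0,0,0,0,0.09],[0,0,0,0,0,0.11],[0,0,0,0,0,0.11],[0,0,0,0,0,0.11],[0,0,0,0,0,0.11],[0,0,0,0,0,0.11],[0,0,0,0,0,0.11],[0,0,0,0,0,0.11],[0,0,0,0,0,0.11],[0,0,0,0,0,0.08],[0,0,0,0,0,0.04]]'
python3 - <<'E'
from q import *
o=bot.get_obs();rot=R.from_euler('xyz',o['tcp_rot']);w=-.178;t=np.array([582.3-118*np.cos(w),188.3-118*np.sin(w),214.7])
print(o['tcp_rot'],o['joint_positions'],o['contact_force'],rot.inv().apply(t-o['tool_pos']))
im=bot.capture('wrist');print(redsleeve(im,'wrist'),[(d['p'],d['pixel']) for d in bot.outline_of('pail','scene')[:1]])
E
```

```text
time: 24.15
tool_pos: [636.2, -235.4, 214.2]
tcp_rot: [-3.141, -0.001, 2.532]
contact_force: [0.4, 0.3, -4.3]
grip_width: 11.8
finger_force: 30.0
time: 25.35
tool_pos: [636.0, -235.4, 213.7]
tcp_rot: [-3.14, -0.0, 1.389]
contact_force: [-0.1, -0.6, -3.5]
grip_width: 11.7
finger_force: 30.0
[-3.13986164e+00 -4.43757060e-04  1.38887596e+00] [-4.67266285e-01  6.30008586e-01  9.98625221e-01 -6.15449165e-05
  1.51474478e+00 -2.85342799e-01] [-0.10710922 -0.58219938 -3.47367231] [ 406.47967614 -247.50818024   -0.41577574]
[316.04205607 313.92938733] [(0.98, [187.1, 279.2])]
```

```bash
python3 -m jog '[[4,-2.4,0,0,0,0],[8,-4.9,0,0,0,0],[12,-7.3,0,0,0,0],[17,-10.4,0,0,0,0],[17,-10.4,0,0,0,0],[17,-10.4,0,0,0,0],[17,-10.4,0,0,0,0],[17,-10.4,0,0,0,0],[17,-10.4,0,0,0,0],[17,-10.4,0,0,0,0],[17,-10.4,0,0,0,0],[17,-10.4,0,0,0,0]]'
python3 -m jog '[[17,-10.4,0,0,0,0],[17,-10.4,0,0,0,0],[17,-10.4,0,0,0,0],[17,-10.4,0,0,0,0],[17,-10.4,0,0,0,0],[17,-10.4,0,0,0,0],[17,-10.4,0,0,0,0],[17,-10.4,0,0,0,0],[17,-10.4,0,0,0,0],[17,-10.4,0,0,0,0],[17,-10.4,0,0,0,0],[17,-10.4,0,0,0,0]]'
python3 -m jog '[[12,-7.3,0,0,0,0],[8,-4.9,0,0,0,0],[4,-2.4,0,0,0,0],[0,0,0,0,0,0],[0,0,0,0,0,0],[0,0,0,0,0,0],[0,0,0,0,0,0]]'
python3 - <<'E'
from q import *
o=bot.get_obs();c=cam('wrist',o);im=bot.capture('wrist');top=bot.capture('top');sc=bot.capture('scene')
rot=R.from_euler('xyz',o['tcp_rot']);p=o['tool_pos'];print(o['tcp_rot'],o['contact_force'])
print('sleeve',redsleeve(im,'wrist'),'in top',redsleeve(top,'top'),'expected top',proj(cam('top'),p+[0,0,42.3]))
b=blue(im);k,l,s,ce=cv2.connectedComponentsWithStats(b)
print([(s[j].tolist(),ce[j].round()) for j in range(1,k) if s[j,4]>80])
w=-.178
def W(x,y,z): return [582.3+np.cos(w)*x-np.sin(w)*y,188.3+np.sin(w)*x+np.cos(w)*y,z]
L=[W(-25,28,233),W(-25,-28,233),W(73,28,215),W(73,-28,215)]
print('pred wrist',proj(c,L).round(1).tolist());print('pred top',proj(cam('top'),L).round(1).tolist());print('pred scene',proj(cam('scene'),L).round(1).tolist())
for n,i in(('top',top),('scene',sc)):
    B=blue(i);B[:, :230 if n=='top' else 300]=0;B[:,420:]=0
    k,l,s,ce=cv2.connectedComponentsWithStats(B);print(n,[s[j].tolist() for j in range(1,k) if s[j,4]>20])
L=bot.outline_of('stand','wrist');print([(d['p'],d['pixel']) for d in L[:1]])
E
```

```text
time: 26.7
tool_pos: [560.7, -40.6, 214.9]
tcp_rot: [3.141, -0.0, 1.392]
contact_force: [0.7, -0.9, -3.5]
grip_width: 12.2
finger_force: 30.0
time: 27.9
tool_pos: [474.0, 182.2, 214.8]
tcp_rot: [3.141, -0.0, 1.392]
contact_force: [-0.2, -1.0, -2.9]
grip_width: 11.8
finger_force: 30.0
time: 28.6
tool_pos: [465.1, 206.6, 214.6]
tcp_rot: [3.142, 0.0, 1.391]
contact_force: [-0.5, 0.3, -2.8]
grip_width: 11.9
finger_force: 30.0
[3.14156856e+00 2.17324528e-04 1.39092720e+00] [-0.5204793   0.31200222 -2.78119792]
sleeve [316.07161391 313.89621173] in top [375.87628866 148.24742268] expected top [[269.52270484 293.91990251]]
[([491, 222, 149, 46, 2108], array([550., 233.])), ([566, 268, 59, 37, 438], array([598., 290.])), ([477, 320, 131, 27, 1813], array([537., 328.]))]
pred wrist [[516.9, 239.4], [499.6, 345.8], [677.8, 230.0], [651.5, 325.2]]
pred top [[264.3, 247.0], [290.2, 251.6], [273.3, 202.7], [298.7, 207.0]]
pred scene [[387.9, 212.7], [362.6, 208.1], [380.5, 253.9], [354.1, 249.0]]
top [[264, 201, 11, 46, 142], [280, 206, 21, 46, 186]]
scene [[348, 208, 41, 92, 428]]
[(0.62, [485.8, 212.3])]
```

Run:
```python
from q import *
o=bot.get_obs();c=cam('wrist',o);im=bot.capture('wrist');b=blue(im)>0
k,l,s,ce=cv2.connectedComponentsWithStats(b.astype(np.uint8))
w=-.178
def W(x,y,z,q=(582.3,188.3,-.178)): 
    X,Y,w=q;return [X+np.cos(w)*x-np.sin(w)*y,Y+np.sin(w)*x+np.cos(w)*y,z]
for j,y in((0,28),(1,-28)):
    i=[i for i in range(1,k) if s[i,4]>1000][j]; r=np.argwhere(l==i)
    print(y,[(x,round(r[r[:,1]==x][:,0].mean(),1),int((r[:,1]==x).sum())) for x in range(s[i,0],640,12) if (r[:,1]==x).any()])
    print(proj(c,[W(x,y,215) for x in(-15,0,15,30)]).round(1).tolist(),proj(c,[W(-25,y,z) for z in(219,226,233)]).round(1).tolist())
```

```text
28 [(491, np.float64(230.5), 4), (503, np.float64(231.5), 18), (515, np.float64(233.5), 22), (527, np.float64(235.2), 20), (539, np.float64(238.2), 18), (551, np.float64(238.9), 29), (563, np.float64(232.4), 13), (575, np.float64(230.0), 11), (587, np.float64(230.5), 10), (599, np.float64(227.5), 6), (611, np.float64(228.0), 7), (623, np.float64(228.0), 7), (635, np.float64(228.0), 7)]
[[519.2, 230.3], [547.6, 230.3], [575.5, 230.4], [602.9, 230.5]] [[503.6, 232.3], [510.2, 236.2], [517.3, 240.3]]
-28 [(477, np.float64(331.0), 1), (489, np.float64(334.5), 24), (501, np.float64(333.2), 18), (513, np.float64(328.0), 13), (525, np.float64(328.0), 13), (537, np.float64(327.5), 12), (549, np.float64(327.5), 12), (561, np.float64(327.5), 12), (573, np.float64(327.0), 13), (585, np.float64(326.5), 12), (597, np.float64(327.0), 13)]
[[503.3, 328.7], [529.7, 328.4], [555.6, 328.0], [581.2, 327.5]] [[488.6, 332.6], [494.1, 339.3], [499.9, 346.5]]
```

Run:
```python
from q import *
o=bot.get_obs();c=cam('wrist',o);im=bot.capture('wrist');r=np.argwhere(red(im));r=r[(abs(r[:,1]-316)<40)&(abs(r[:,0]-314)<70)]
print([(x,r[r[:,1]==x][:,0].min(),r[r[:,1]==x][:,0].max()) for x in range(300,334,3) if (r[:,1]==x).any()])
rot=R.from_euler('xyz',o['tcp_rot']).as_matrix()
for e in (40,42.3): print(e,proj(c,[o['tool_pos']+rot@[x,0,-e] for x in(18,0,-18)]).round(1).tolist(),proj(c,[o['tool_pos']+rot@[x,0,-e-6.5] for x in(18,0,-18)]).round(1).tolist())
w=-.178;t=np.array([582.3+8*np.cos(w),188.3+8*np.sin(w),0]);print(o['tcp_rot'],rot.T@(t-o['tool_pos']))
```

```text
[(300, np.int64(296), np.int64(300)), (303, np.int64(281), np.int64(346)), (306, np.int64(280), np.int64(347)), (309, np.int64(279), np.int64(347)), (312, np.int64(285), np.int64(347)), (315, np.int64(286), np.int64(347)), (318, np.int64(285), np.int64(347)), (321, np.int64(284), np.int64(346)), (324, np.int64(279), np.int64(346)), (327, np.int64(280), np.int64(346)), (330, np.int64(282), np.int64(346))]
40 [[314.2, 283.9], [314.2, 323.0], [314.2, 359.4]] [[314.1, 290.3], [314.1, 330.7], [314.1, 368.1]]
42.3 [[314.2, 286.1], [314.2, 325.7], [314.2, 362.5]] [[314.1, 292.7], [314.1, 333.5], [314.1, 371.4]]
[3.14148873e+00 4.20000716e-05 1.39167768e+00] [  2.46915942 126.80914    214.72788768]
```

```bash
python3 -m jog '[[0,4,0,0,0,0],[0,8,0,0,0,0],[1,12,0,0,0,0],[0,14,0,0,0,0],[0,14,0,0,0,0],[0,14,0,0,0,0],[0,14,0,0,0,0],[0,14,0,0,0,0],[0,14,0,0,0,0],[0,9,0,0,0,0],[0,6,0,0,0,0],[0,4,0,0,0,0]]'
python3 -m jog '[[0,0,0,0,0,0],[0,0,0,0,0,0],[0,0,3,0,0,0],[0,0,5,0,0,0],[0,0,5,0,0,0],[0,0,5,0,0,0],[0,0,5,0,0,0],[0,0,4,0,0,0],[0,0,2,0,0,0],[0,0,0,0,0,0],[0,0,0,0,0,0]]'
python3 - <<'E'
from q import *
o=bot.get_obs();c=cam('wrist',o);w=-.178;p=o['tool_pos'];d=p[:2]-[582.3,188.3];print(d@[np.cos(w),np.sin(w)],d@[-np.sin(w),np.cos(w)],o['contact_force'])
im=bot.capture('wrist');b=blue(im);l=np.argwhere(b);r=np.argwhere(red(im))
cols=range(250,420,14);print([(x,l[l[:,1]==x][:,0].tolist()[::6]) for x in cols]);print(redsleeve(im,'wrist'))
E
```

```text
time: 30.2
tool_pos: [590.5, 185.3, 214.4]
tcp_rot: [-3.141, 0.0, 1.392]
contact_force: [0.6, -1.0, -3.3]
grip_width: 12.2
finger_force: 30.0
time: 31.3
tool_pos: [590.1, 185.5, 185.9]
tcp_rot: [3.141, -0.0, 1.392]
contact_force: [-0.1, -0.9, -3.7]
grip_width: 11.9
finger_force: 30.0
8.21550135336289 -1.3592064481287511 [-0.14349585 -0.91541521 -3.74404843]
[(250, [240, 246, 252]), (264, [240, 246, 252]), (278, [241, 247, 253]), (292, [240, 246, 252]), (306, [241, 247, 253]), (320, []), (334, [240, 246, 252]), (348, [241, 247, 253]), (362, [240, 246, 252, 258]), (376, [240, 246, 252, 258]), (390, [241, 247, 253]), (404, [206, 212, 218, 224, 230, 236, 242, 248, 254, 260, 266, 272, 278, 284]), (418, [204, 210, 241, 247, 253, 293, 299, 305, 311])]
[316.07724209 313.97045101]
```

```bash
python3 -m jog '[[0,0,1.5,0,0,0],[0,0,1.5,0,0,0],[0,0,1.5,0,0,0],[0,0,1.5,0,0,0],[0,0,0,0,0,0],[0,0,0,0,0,0]]'
python3 -m jog '[[0,0,1,0,0,0],[0,0,1,0,0,0],[0,0,0,0,0,0],[0,0,0,0,0,0]]'
```

```text
time: 32.0
tool_pos: [590.0, 185.5, 179.7]
tcp_rot: [-3.142, 0.0, 1.392]
contact_force: [-0.5, 0.1, -3.1]
grip_width: 11.9
finger_force: 30.0
time: 32.4
tool_pos: [590.3, 185.5, 178.6]
tcp_rot: [3.14, -0.0, 1.392]
contact_force: [-2.5, -1.1, 4.1]
grip_width: 12.0
finger_force: 30.0
```

```bash
python3 -m jog '[[0,0,0,0,0,0],[0,0,0,0,0,0],[0,0,0,0,0,0],[0,0,0,0,0,0],[0,0,0,0,0,0]]' 45
python3 -m jog '[[0,0,-5,0,0,0],[0,0,-10,0,0,0],[0,0,-15,0,0,0],[0,0,-20,0,0,0],[0,0,-20,0,0,0],[0,0,-20,0,0,0],[0,0,-20,0,0,0],[0,0,0,0,0,0],[0,0,0,0,0,0],[0,0,0,0,0,0]]'
python3 - <<'E'
from q import *
o=bot.get_obs();c=cam('wrist',o);u=redsleeve(bot.capture('wrist'),'wrist');g=onplane(c,[u],221.5)[0];w=-.178;d=g[:2]-[582.3,188.3]
print(o['contact_force'],u,g,'hook frame',d@[np.cos(w),np.sin(w)],d@[-np.sin(w),np.cos(w)])
for n in('scene','top'):
    bot.capture(n);print(n,[(t,L[0]['p'],L[0]['pixel']) for t in('pail','bail_grip') if (L:=bot.outline_of(t,n))],proj(cam(n),[g,g-[0,0,125]]).round(0).tolist())
E
```

```text
time: 32.9
tool_pos: [590.0, 185.5, 177.5]
tcp_rot: [-3.141, 0.0, 1.392]
contact_force: [-0.4, 0.3, -0.1]
grip_width: 41.2
finger_force: 0.0
time: 33.9
tool_pos: [589.5, 185.4, 286.5]
tcp_rot: [-3.14, 0.001, 1.392]
contact_force: [-0.4, 0.7, -0.5]
grip_width: 41.4
finger_force: 0.0
[-0.35435435  0.73574444 -0.47534049] [317.0961326  246.42541436] [591.18376852 186.56408866 221.5       ] hook frame 9.050766174347238 -0.13550992155486163
scene [('pail', 0.57, [365.5, 251.6]), ('bail_grip', 0.5, [268.6, 339.1])] [[372.0, 226.0], [367.0, 257.0]]
top [('pail', 0.71, [369.4, 157.1])] [[281.0, 234.0], [286.0, 236.0]]
```

```bash
python3 -m jog '[[0,0,-10,0,0,0],[0,0,0,0,0,0],[0,0,0,0,0,0],[0,0,0,0,0,0],[0,0,0,0,0,0],[0,0,0,0,0,0],[0,0,0,0,0,0],[0,0,0,0,0,0],[0,0,0,0,0,0],[0,0,0,0,0,0],[0,0,0,0,0,0],[0,0,0,0,0,0]]'
python3 - <<'E'
from q import *
for i in range(3):
    im=bot.capture('wrist');L=bot.outline_of('pail','wrist');print(redsleeve(im,'wrist'),L[0]['pixel'] if L else None)
    for _ in range(2): bot.capture('top')
print(bot.close_job())
E
```

```text
time: 35.5
tool_pos: [590.0, 185.5, 297.7]
tcp_rot: [3.142, 0.0, 1.392]
contact_force: [0.5, 0.6, 0.2]
grip_width: 41.2
finger_force: 0.0
[316.26412776 241.86855037] [317.5, 221.0]
[316.25336597 241.84210526] [317.3, 221.8]
[316.24907522 241.85819975] [314.7, 221.9]
the job is handed in; nothing more can be done
None
```

The bail was raised with the pail standing on the bench, and the pail now hangs by it on both prongs, measured about 9 mm behind and within 1 mm sideways of the hook midpoint. It was still and the gripper was clear; I handed the job in at about 36 s, and no verdict came back. I did not separately measure the pail's tilt or re-check the bystanders' positions at the end.

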